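Clip the fermenting crock shut and slide it home

ROBOT

A 6-joint arm with a two-finger parallel gripper is mounted at the origin on a cart in front of the work surface, level with it; the furniture and walls round the work are solid. World frame = base frame: x ahead of the robot, y to its left, z up, the work surface at z = 0. Lengths are in mm, angles in rad, forces in N, time in s.
With the tool pointing down it reaches from about 300 to 850 mm from the base axis. Payload 5.4 kg.
Tool frame: the origin (TCP) lies at the centre of the arm's flange, where the gripper is bolted on; the fingertips stand 173 mm ahead of it and the grasp point (between the pads) lies 155 mm ahead of it (env.tcp_to_grasp is the distance from the TCP to the grasp point, in mm); z points along the fingers, y is the line along which they close (so a half turn about z gives the same grasp; the last joint's range is limited). The gripper opens to 85 mm and grips with 20 to 120 N. Pads are 22 mm wide; open, the fingers measure 114 mm over their backs; the gripper's body (76 mm by 85 mm) begins 54 mm behind the grasp point. The pads swing forward as they close: fully open they stand 13 mm farther back than shut.
Start: joints at [-1.543, 0.158, 1.597, -0, 1.386, -0.21], TCP at [135.427, -558.809, 404.699] pointing down, gripper open.
Joint ranges: [-2.91, 2.91], [-0.94, 2.29], [0.18, 2.7], [-1.29, 4.43], [0.17, 2.64], [-3, 3]. Speed limits (rad/s): [2.57, 2.57, 3.14, 3.14, 3.14, 3.14].

INTERFACE

Orientations are given as a unit quaternion [w, x, y, z].
In Python, from rig import env gives the robot as it stands.
- The arm moves only by the tool steer_hand, called as name([rows], argument=value, ...), one row to a line, values as JSON. Schema: {"type":"object","properties":{"deltas":{"type":"array","items":{"type":"array","items":{"type":"array","items":{"type":"number"},"minItems":5,"maxItems":5},"minItems":1,"maxItems":10},"minItems":1,"maxItems":1},"grip_n":{"type":"number"},"only":{"type":"string"},"quiet":{"type":"boolean"},"lines":{"type":"string"}},"required":["deltas"],"additionalProperties":false}. deltas is a list that holds a single list of rows (three levels of brackets), with 1 to 10 rows, each of 5 numbers: the opening from 0.0 (shut) to 1.0 (fully open), then dx, dy, dz in m, then a turn about the tool's z in units of 0.2 rad; each row is the pose to reach, as a shift and turn from the pose commanded when the call began, along the tool's axes at that moment; what a row does not reach only later rows make up. A row lasts 1/12 s, in which the tool goes at most 41.7 mm and 0.125 rad, less where a joint would pass 70% of its speed; a pose out of reach is approached as far as the arm can. The fingers move at their own pace and stop on an object; grip_n is the grip in N (left out, the last holds). Time passes only in rows, so rows that do not move let the fingers close. The tool returns the time, the measured TCP pose, the force, the opening and the grip force at its end. only (a regular expression) keeps the lines of the reply that match it, lines (a string "A,B") keeps lines A to B, and quiet returns only ok. Input that does not fit is refused with a message, and nothing moves.
- env.state(): the state, without advancing time (a new reading comes with each control period).
- env.camera(name): name is "side" or "top"; returns the picture (400x640x3 uint8, red, green, blue); there is no depth.
- env.camera_model(name): a dict with "K" (3x3 intrinsics, pixels), "k1" (the pictures are not rectified: a ray, as slopes to the right and down, at radius r is drawn at 1 + k1 r^2 times it, then the intrinsics apply), "pose" (4x4, takes a point from camera to world coordinates). Camera axes: x right, y down, z forward; pixel columns grow to the right and rows downward; lengths in mm; the calibration is good to about 2 mm. A picture is of the moment at which its call begins. camera_model takes no time and is no camera call.
- env.sign_off(): hands the job in; it is judged then, once.
The state is a dict: "clock": time; "joint_positions": joint angles; "qd": joint speeds; "tau": joint torques, N m; "ee_pos": TCP position; "tcp_rot": TCP orientation; "force": force on the tool from outside, world axes, zero at the start; "torque": the same for the moment, N m; "finger_gap": opening from 0.0 (shut) to 1.0 (fully open); "gripper_force": force on a finger pad.
Only numpy, scipy, OpenCV 4.12 (cv2) and the standard library are available. Lean on these libraries where they do the work, as an engineer would, in place of code of your own. Each camera call takes 0.05 s, during which the arm holds its last target. There are 200 camera calls.

TASK

The white fermenting crock is full and its clamp ring still stands open: pick up the clip pliers and squeeze the ring's two ears together with their jaws (not with the bare fingers) until the spring catch on top snaps over and holds the ring shut by itself. With the ring shut, lay the pliers flat back in the middle of the grey rubber mat, and slide the crock over the worktop, without lifting or tipping it, until it stands centred on the round cork trivet. Never touch the mortar, the white bowl, the timer or the salt bowl on the way, and keep the crock where it is until the ring is shut.

Things in the scene. Friction and masses are not known exactly. Their poses are not given: they have to be found in the camera images.
- crock: White ceramic crock, loose, 0.9 kg, 109 mm in diameter, 84 mm high, with a flat steel lid (top at 94 mm, does not come off). Below z = 72 mm nothing reaches beyond 56 mm from its axis; the clamp ring above (z 76 to 94) reaches 61 mm, open up to 69 mm. The glazed foot slides easily (friction 0.2). Origin: centre of the underside; z up; -x points to the ring's ears.
- crock_grip (a point): Centre of the lid handle: a wooden bar 62 mm long along the crock's x, 18 mm wide along its y, z 102 to 120 mm above the crock's underside, 8 mm clear above the lid. To slide the crock, grasp it here from above across its width.
- clip_left: Left half of the steel clamp ring (crock's +y side), hinged at the crock's +x side, with a flat upright ear standing out radially 56 to 93 mm from the crock's axis, 5 mm thick, z 72 to 96 mm. On top of the ear the sprung catch, a strap 13 mm wide whose hook reaches over to the right ear. Frame at the hinge pin: aim by the ear points.
- clip_right: Right half of the ring (crock's -y side), mirror image; on its ear a ramped tooth behind which the catch snaps. Catch and tooth stand above the ears (z 92 to 108 mm), 64 to 82 mm from the crock's axis, so bring the jaws in radially at ear height, not from above. Frame at the hinge pin.
- ear_left (a point): Middle of the left ear, 80 mm out from the crock's axis, 84 mm up, in mid-thickness. Press the outer face here. Each half is sprung open: 3 N at the ear when open, 4.5 N closed, plus up to 3 N to lift the catch.
- ear_right (a point): Middle of the right ear, likewise. The two points stand 22 to 23 mm apart open (28 mm over the outer faces). The catch snaps when they come within about 9 mm (14 mm over the outer faces); let go, they then stay about 10.5 mm apart. Not caught, the ears spring wide open again.
- pliers: Clip pliers, lying flat, 182 mm long, 18 mm thick, 0.14 kg: two crossed halves sprung open on a pivot. Origin: on the pivot axis at the underside, z up, fixed to the half with the +y jaw. Open, x points along the middle line to the jaws; squeezed, the middle line lies at this x plus half of joint pliers_half. Centre of mass 53 mm behind the pivot.
- pliers_grip (a point): Grasp point between the black handles, 52 mm behind the pivot, 9 mm above the underside (true with the handles open). Handles 11 mm wide, z 0 to 18 mm, 29 to 114 mm behind the pivot; 62 mm over their outer faces here when open, less 52 mm per rad of the joint. Held at 56 to 58 mm they lie parallel and the jaws stay open round the ears. Opened wider, the gripper drops them.
- pliers_jaw (a point): Point midway between the jaw bosses, 66 mm ahead of the pivot, 9 mm above the underside (true with the handles open). Bosses: upright, round, 12 mm in diameter, z 2 to 16 mm; gap between them 42 mm open, less 66 mm per rad of the joint. The jaws end 72 mm ahead of the pivot.
- pliers_half (a joint): Pliers' hinge: 0 = open, 0.48 rad = fully squeezed; handles parallel at 0.10. The catch snaps at about 0.43 (handles about 42 mm wide in the grasp). The spring takes about 7 N across the handles when held open and 12 N when squeezed; with the clip about 22 N in all.
- pliers_mid (a point): Point on the pliers' middle line 22 mm behind the pivot and 9 mm above their underside: the middle of their length.
- tool_mat: Grey rubber mat, 200 x 130 x 3 mm, fixed. Origin: centre of its underside; long side along its x. The pliers start on it with the jaws roughly toward its +x.
- trivet: Flat round cork trivet, 150 mm in diameter, 2 mm, fixed; origin at its centre. It makes no step: the crock slides onto it as over the bare worktop and its underside stays at z = 0.
- mortar: White porcelain mortar, heavy, does not move: round, 134 mm in diameter, 64 mm high; origin at the centre of its underside. Must not be touched.
- white_bowl: White bowl, does not move: round, 127 mm in diameter, 62 mm high; origin at the centre of its underside. Must not be touched.
- timer: Round cream kitchen timer, does not move: 65 mm in diameter, 58 mm high; origin at the centre of its underside. Must not be touched.
- salt_bowl: Little brown salt bowl, does not move: 68 mm in diameter, 29 mm high; origin at the centre of its underside. Must not be touched.

How it is judged:
By the outcome, as a careful person would: the job done as asked, in the order asked, and still so for the second after the job is handed in, with the robot touching nothing.
It also fails if it takes over 67 s, if anything falls off the work surface, if the arm or the gripper's body presses on something with over 40 N, if the wrist force passes 120 N, or if a joint passes its speed limit or range.

## Working session

There is one attempt and no reset: what is moved stays moved. The work goes in short steps, Python scripts to look and compute and a tool call to move; the robot and the scene stay as the last step left them, time stands still between calls to the robot, and variables do not carry over. Pictures are saved under pics/ and viewed, at most 10 in all, crops included, and the job is handed in when it is done.

```bash
ls; mkdir -p pics
```

Run:
```python
from rig import env
import cv2,numpy as np
for n in("side","top"):
    im=env.camera(n); np.save(f"pics/{n}0.npy",im); cv2.imwrite(f"pics/{n}0.png",im[:,:,::-1])
    m=env.camera_model(n); print(n,np.round(m["K"],1).tolist(),m["k1"],np.round(m["pose"],3).tolist())
s=env.state();print(s)
```

```text
pics
rig.py
side [[415.5, 0.0, 322.9], [0.0, 415.5, 197.4], [0.0, 0.0, 1.0]] -0.049918818428649765 [[-0.905, -0.294, 0.309, 234.121], [-0.426, 0.594, -0.683, 728.967], [0.018, -0.749, -0.662, 797.688], [0.0, 0.0, 0.0, 1.0]]
top [[370.5, 0.0, 319.6], [0.0, 370.5, 199.2], [0.0, 0.0, 1.0]] -0.07715459173114944 [[-0.026, -0.995, 0.101, 454.36], [-1.0, 0.027, 0.01, -20.611], [-0.013, -0.1, -0.995, 1317.804], [0.0, 0.0, 0.0, 1.0]]
{'clock': 0.1, 'joint_positions': array([-1.54311226e+00,  1.58995618e-01,  1.59810660e+00, -8.78038740e-06,
        1.38619365e+00, -2.10087861e-01]), 'qd': array([-0.00076489, -0.00190172, -0.00384248,  0.00049231, -0.00165453,
        0.00048394]), 'tau': array([-1.84287451e-04, -3.96991038e+01, -3.32337034e+01, -2.52796945e-04,
        4.16578274e-03, -2.44093428e-06]), 'ee_pos': array([ 135.41227848, -558.57056826,  403.80956634]), 'tcp_rot': array([-8.48461519e-04,  9.92940927e-01,  1.18606870e-01,  7.32636420e-05]), 'force': array([ 0.27874641, -0.42961303,  0.75655394]), 'torque': array([ 0.02603724, -0.03085852,  0.00037512]), 'gripper_force': 0.0, 'finger_gap': 0.9957297542668696}
```

View pics/top0.png

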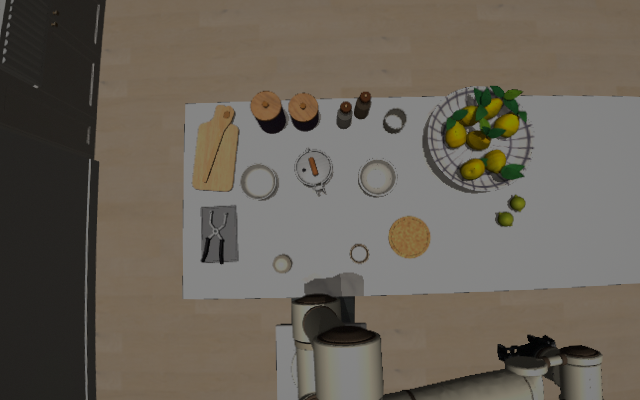

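View pics/side0.png

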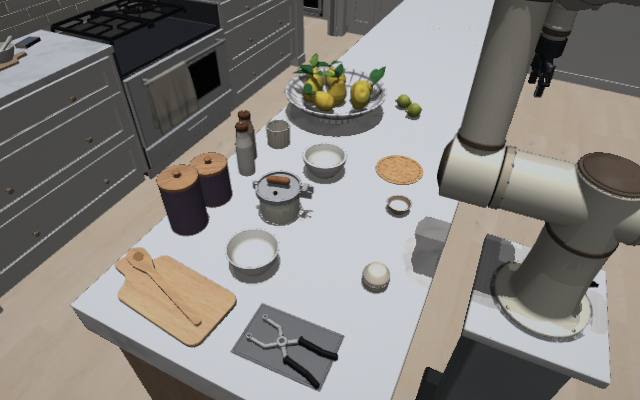

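Top view: pliers on the mat at about (216,236), jaws up; crock at (314,170) with ears at about (321,190). The trivet is at (409,237), mortar and bowl at (260,182) and (378,178), timer at (282,264) and salt bowl at (359,254).

Create h.py:
```python
import numpy as np,cv2
from rig import env
def cast(n,uv,z):
    m=env.camera_model(n);K,k,P=np.array(m["K"]),m["k1"],np.array(m["pose"])
    uv=np.atleast_2d(np.float64(uv))
    d=cv2.undistortPoints(uv[:,None],K,np.array([k,0,0,0.]))[:,0]
    r=np.c_[d,np.ones(len(d))]@P[:3,:3].T
    return P[:3,3]+r*((z-P[2,3])/r[:,2])[:,None]
def proj(n,p):
    m=env.camera_model(n);K,k,P=np.array(m["K"]),m["k1"],np.array(m["pose"])
    q=(np.atleast_2d(p)-P[:3,3])@P[:3,:3]
    return cv2.projectPoints(q,np.zeros(3),np.zeros(3),K,np.array([k,0,0,0.]))[0][:,0]
def snap(n,tag):
    im=env.camera(n);cv2.imwrite(f"pics/{n}{tag}.png",im[:,:,::-1]);return im
def crop(im,x,y,w,h,s,name):
    cv2.imwrite(f"pics/{name}.png",cv2.resize(im[y:y+h,x:x+w,::-1],None,fx=s,fy=s,interpolation=cv2.INTER_CUBIC))
```

Run:
```python
from h import *
t=np.load("pics/top0.npy");s=np.load("pics/side0.npy")
a=cv2.resize(t[200:270,195:245],None,fx=7,fy=7,interpolation=2);b=cv2.resize(s[300:390,230:345],None,fx=3.9,fy=3.9,interpolation=2)
c=cv2.resize(t[145:200,290:340],None,fx=5,fy=5,interpolation=2);d=cv2.resize(s[165:230,245:325],None,fx=5,fy=5,interpolation=2)
def put(l,W):
    H=max(i.shape[0] for i in l);return np.hstack([np.pad(i,((0,H-i.shape[0]),(0,0),(0,0))) for i in l])
cv2.imwrite("pics/pl.png",put([a,b],0)[:,:,::-1]);cv2.imwrite("pics/cr.png",put([c,d],0)[:,:,::-1])
# orange trivet
for n,im in(("top",t),("side",s)):
    hsv=cv2.cvtColor(im,cv2.COLOR_RGB2HSV)
    m=cv2.inRange(hsv,(8,90,100),(25,255,255))
    N,L,S,C=cv2.connectedComponentsWithStats(m)
    for i in range(1,N):
        if S[i,4]>40:
            cn=cv2.findContours((L==i).astype(np.uint8),0,1)[0][0]
            w=cast(n,cn[:,0,:].astype(float),2);(cx,cy),r=cv2.minEnclosingCircle(w[:,:2].astype(np.float32))
            print(n,S[i],C[i].round(1),"world circle",round(cx),round(cy),round(r), cast(n,C[i],2).round(1)[0])
    # dark low-sat
    m=cv2.inRange(hsv,(0,0,0),(180,255,45));
    N,L,S,C=cv2.connectedComponentsWithStats(m)
    for i in range(1,N):
        if S[i,4]>25 and S[i,4]<1500: print(n,"dark",S[i],C[i].round(1))
    print(im[210,205] if n=="top" else im[340,255])
```

```text
top [251  91  30  29 674] [265.1 105. ] world circle 943 186 56 [942.8 185.2   2. ]
top [289  93  29  28 644] [302.8 106.6] world circle 932 46 55 [932.1  46.    2. ]
top [486  99  16  16  52] [494.6 106.8] world circle 917 -666 36 [ 915.7 -667.8    2. ]
top [ 193  105   45   86 2858] [216. 152.] world circle 788 368 164 [771.4 367.2   2. ]
top [499 114  14  15  58] [503.3 120.7] world circle 862 -707 36 [ 861.7 -696.3    2. ]
top [448 128  19  18 151] [455.5 138.8] world circle 804 -518 38 [ 796.2 -509.8    2. ]
top [493 150  13  10  61] [498.8 153.3] world circle 734 -670 26 [ 738.4 -668.3    2. ]
top [309 158   8  16  49] [313.  166.1] world circle 710 16 30 [708.2  13.8   2. ]
top [466 159  18  14 104] [475.4 165.1] world circle 688 -574 34 [ 696.7 -576.9    2. ]
top [ 389  216   41   42 1366] [409.  236.7] world circle 445 -319 74 [ 445.4 -319.9    2. ]
top dark [479  92   4  13  28] [480.7  98.6]
top dark [358  97  12   9  54] [363.4 101.5]
top dark [354 103  15  16 134] [360.1 112.3]
top dark [256 108  30  25 352] [273.6 123.2]
top dark [340 108  11   7  37] [345.1 111.5]
top 
[... 1543 characters left out ...]
ark [580   0  29   6  50] [591.9   3. ]
side dark [ 528   26   43   71 1324] [546.   57.3]
side dark [26 38 14 10 47] [32.7 42.3]
side dark [ 188   51   33   49 1000] [204.9  74.5]
side dark [238 115  12   5  34] [244.4 117.6]
side dark [235 127  13   5  37] [241.8 129.5]
side dark [458 133  46  18 179] [477.8 144.8]
side dark [437 153   9  34 124] [440.6 169.8]
side dark [488 171  13  36  56] [494.  190.4]
side dark [545 221  74  37 337] [571.  243.8]
side dark [497 264   8  10  29] [499.8 267.7]
side dark [490 280   6  17  58] [492.4 288.2]
side dark [590 282   8   5  28] [593.5 284.2]
side dark [294 337  43  23 304] [316.3 349.1]
side dark [283 356  36  33 298] [301.  371.2]
[172 174 177]
```

View pics/pl.png

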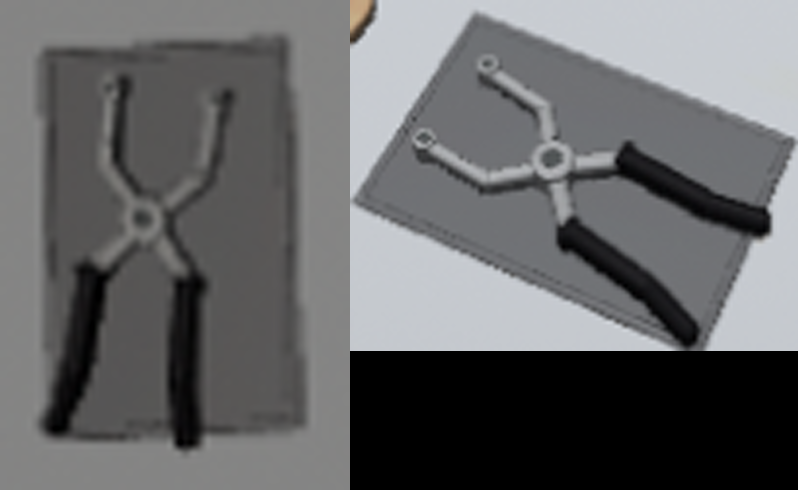

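View pics/cr.png

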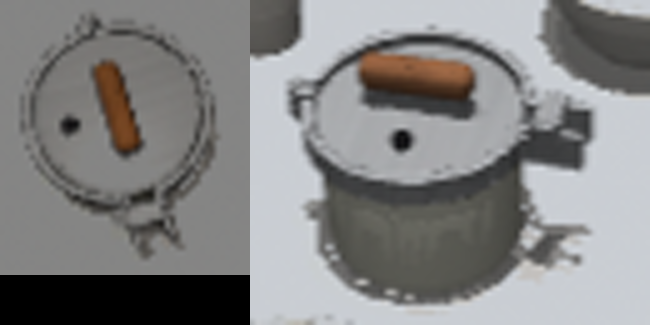

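Pliers: pivot at top (215.4,231.1) / side (281.8,340.5); jaw bosses at top (211.9,212.3), (226.6,214.3) / side (265.4,316.4), (249,335.4). The crock's bar runs along the ear direction, ears at about top (318,194) and (326,192), about 28 mm or more apart, so the ring is open.

Run:
```python
from h import *
t=np.load("pics/top0.npy");s=np.load("pics/side0.npy")
print("pliers: pivot, jaws")
for n,p in(("top",[(215.1,230.8),(211.5,212),(226.2,214)]),("side",[(281.5,340.2),(265.1,316.1),(248.7,335.1)])):
    w=np.vstack([cast(n,p[0],21),cast(n,p[1:],19)]);print(n,w.round(1).tolist())
    j=(w[1]+w[2])/2;d=j-w[0];print("  mid",j.round(1),"len",np.hypot(*d[:2]).round(1),"yaw",np.arctan2(d[1],d[0]).round(3),"gap c-c",np.linalg.norm(w[1]-w[2]).round(1))
for n,im,box in(("top",t,(300,150,330,185)),("side",s,(262,172,294,186))):
    hsv=cv2.cvtColor(im,cv2.COLOR_RGB2HSV);m=cv2.inRange(hsv,(0,90,40),(25,255,255));k=np.zeros_like(m);x0,y0,x1,y1=box;k[y0:y1,x0:x1]=m[y0:y1,x0:x1]
    v,u=np.nonzero(k);w=cast(n,np.c_[u,v],114)[:,:2];c=w.mean(0);ev,V=np.linalg.eigh(np.cov((w-c).T));a=V[:,1]
    print(n,"bar",len(u),c.round(1),"axis",np.arctan2(a[1],a[0]).round(3),"len",np.ptp(w@a).round(1),"wid",np.ptp(w@V[:,0]).round(1))
# mat: corners from crops
print("mat top",cast("top",[(195+43/7,200+50/7),(195+287/7,200+38/7),(195+302/7,200+428/7),(195+43/7,200+437/7)],3).round(1).tolist())
print("mat side",cast("side",[(230+127/3.9,300+13/3.9),(230+445/3.9,300+142/3.9),(230+8/3.9,300+203/3.9)],3).round(1).tolist())
# handles ends
print(cast("top",[(195+58/7,200+425/7),(195+187/7,200+440/7)],18).round(1).tolist())
print(cast("side",[(230+345/3.9,300+335/3.9),(230+418/3.9,300+220/3.9)],18).round(1).tolist())
# obstacles approx (rim centres)
for nm,uv,z in(("mortar",(260,182),64),("wbowl",(378,178),62),("timer",(282.5,264),58),("salt",(359.5,254),29)): print(nm,cast("top",uv,z).round(0))
for nm,uv,z in(("mortar",(252,247),64),("wbowl",(324,158),62),("timer",(376,271),58),("salt",(399,203),29)): print(nm,cast("side",uv,z).round(0))
```

```text
pliers: pivot, jaws
top [[483.8, 364.1, 21.0], [550.7, 377.6, 19.0], [542.3, 324.7, 19.0]]
  mid [546.5 351.2  19. ] len 64.0 yaw -0.203 gap c-c 53.6
side [[484.4, 363.3, 21.0], [544.3, 328.3, 19.0], [551.4, 382.0, 19.0]]
  mid [547.9 355.1  19. ] len 64.0 yaw -0.128 gap c-c 54.1
top bar 91 [687.6  11. ] axis -2.874 len 59.4 wid 17.0
side bar 159 [687.5  13.3] axis -2.951 len 62.1 wid 30.7
mat top [[570.4, 420.6, 3.0], [573.2, 293.4, 3.0], [375.1, 287.0, 3.0], [373.0, 420.3, 3.0]]
mat side [[572.8, 294.3, 3.0], [376.0, 289.8, 3.0], [567.6, 422.3, 3.0]]
[[379.8, 407.5, 18.0], [371.1, 341.8, 18.0]]
[[376.3, 414.3, 18.0], [368.5, 344.6, 18.0]]
mortar [[646. 195.  64.]]
wbowl [[ 649. -210.   62.]]
timer [[366. 123.  58.]]
salt [[ 391. -140.   29.]]
mortar [[650. 205.  64.]]
wbowl [[ 650. -192.   62.]]
timer [[365. 140.  58.]]
salt [[ 393. -136.   29.]]
```

Add to h.py:
```python
from scipy.spatial.transform import Rotation as R
def need(p,yaw):
    """shift (tool axes) and turn to bring the TCP to world p with tool x at world yaw"""
    s=env.state();w,x,y,z=s["tcp_rot"];M=R.from_quat([x,y,z,w]).as_matrix()
    cy=np.arctan2(M[1,0],M[0,0]);t=(cy-yaw+np.pi)%(2*np.pi)-np.pi
    d=M.T@(np.array(p)-s["ee_pos"]);return d.round(1).tolist(),round(t,3),"dist",round(float(np.linalg.norm(d)))
```

```bash
python3 -c "
from h import *
print(need((420,-150,400),0.0));print(need((432.7,371.5,300),-.15))"
```

```text
([372.8, -330.0, 4.5], np.float64(0.238), 'dist', 498)
([508.0, -833.7, 105.4], np.float64(0.388), 'dist', 982)
```

Units first: shifts go in m and turns go in units of 0.2 rad. So 300 mm is 0.3, 275 mm is 0.275, 0.24 rad is 1.2.

steer_hand([
  [[1,0.037,-0.033,0,0.15],[1,0.065,-0.058,0,0.25],[1,0.095,-0.084,0,0.4],[1,0.125,-0.11,0,0.5],[1,0.155,-0.137,0,0.65],[1,0.185,-0.164,0,0.8],[1,0.215,-0.19,0,0.95],[1,0.245,-0.217,0,1.1],[1,0.275,-0.243,0,1.2],[1,0.3,-0.265,0,1.2]],
])

```text
clock: 0.93
ee_pos: [365.3, -228.2, 404.4]
tcp_rot: [-0.0, 1.0, -0.001, 0.0]
force: [-0.7, -1.1, 0.1]
finger_gap: 0.998
gripper_force: 0.0
```

```bash
python3 -c "
from h import *
print(env.state()['joint_positions'].round(2));print(need((432.7,371.5,240),-.15))"
```

```text
[-0.84 -0.23  1.98  0.    1.4   0.73]
([65.9, -599.8, 164.8], np.float64(0.148), 'dist', 625)
```

To row units: 60 mm is 0.06, 40 mm is 0.04, 0.15 rad is 0.75.

steer_hand([
  [[1,0.005,-0.038,0,0.1],[1,0.012,-0.078,0,0.2],[1,0.018,-0.118,0,0.3],[1,0.025,-0.158,0,0.4],[1,0.032,-0.198,0,0.5],[1,0.04,-0.238,0,0.6],[1,0.045,-0.278,0,0.7],[1,0.05,-0.318,0,0.75],[1,0.055,-0.358,0,0.75],[1,0.06,-0.398,0,0.75]],
], quiet=true)

```text
ok
```

steer_hand([
  [[1,0.002,-0.04,0.015,0],[1,0.003,-0.08,0.03,0],[1,0.004,-0.12,0.05,0],[1,0.005,-0.155,0.075,0],[1,0.005,-0.185,0.1,0],[1,0.006,-0.202,0.115,0],[1,0.006,-0.202,0.115,0],[1,0.006,-0.202,0.115,0]],
])

```text
clock: 2.43
ee_pos: [461.2, 366.5, 287.6]
tcp_rot: [0.001, 0.997, -0.075, -0.002]
force: [-0.7, -0.0, 0.5]
finger_gap: 1.004
gripper_force: 0.0
```

```bash
python3 -c "
from h import *
print(env.state()['joint_positions'].round(2));print(need((432.7,371.5,176),-.15))"
```

```text
[ 0.47  0.31  1.66 -0.    1.18  2.19]
([-28.6, -1.0, 111.7], np.float64(-0.0), 'dist', 115)
```

steer_hand([
  [[1,-0.015,-0.001,0,0],[1,-0.028,-0.001,0.02,0],[1,-0.028,-0.001,0.045,0],[1,-0.028,-0.001,0.07,0],[1,-0.028,-0.001,0.09,0],[1,-0.028,-0.001,0.105,0],[1,-0.028,-0.001,0.111,0],[1,-0.028,-0.001,0.111,0]],
])

```text
clock: 3.1
ee_pos: [434.4, 370.3, 178.4]
tcp_rot: [0.0, 0.997, -0.077, -0.001]
force: [-0.1, 0.6, -0.6]
finger_gap: 1.001
gripper_force: 0.0
```

```bash
python3 - <<'E'
from h import *
print(need((432.7,371.5,176),-.15))
im=snap("side","a");crop(im,200,270,170,130,4,"sa")
E
```

```text
([-1.9, -0.9, 2.4], np.float64(-0.003), 'dist', 3)
```

View pics/sa.png

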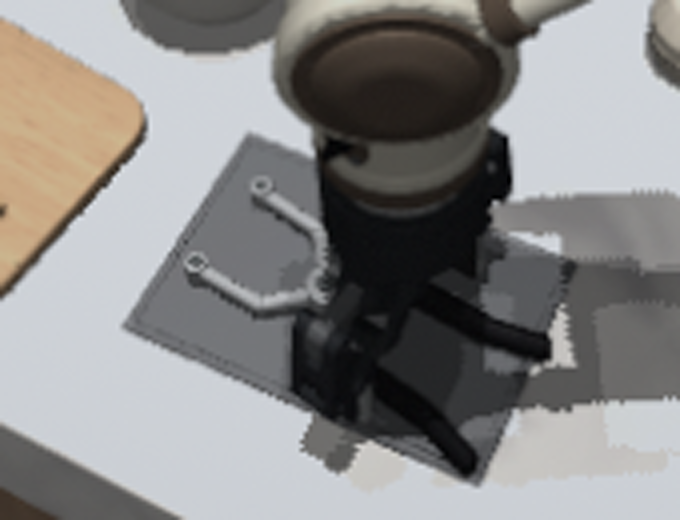

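The fingers straddle both handles, with the jaws still in view at about (248,335) and (265,316). I'll close to the parallel width.

To row units: -2 mm is -0.002, -1 mm is -0.001.

steer_hand([
  [[0.9,-0.001,0,0.001,0],[0.8,-0.002,-0.001,0.001,0],[0.72,-0.002,-0.001,0.001,0],[0.67,-0.002,-0.001,0.001,0],[0.67,-0.002,-0.001,0.001,0],[0.67,-0.002,-0.001,0.001,0],[0.67,-0.002,-0.001,0.001,0]],
], grip_n=60)

```text
clock: 3.73
ee_pos: [433.4, 373.4, 180.2]
tcp_rot: [-0.001, 0.997, -0.076, 0.001]
force: [-3.0, -1.5, 7.9]
finger_gap: 0.666
gripper_force: 9.6
```

steer_hand([
  [[0.67,0,0,-0.003,0],[0.67,0,0,-0.01,0],[0.67,0,0,-0.02,0],[0.67,0,0,-0.035,0],[0.67,0,0,-0.055,0],[0.67,0,0,-0.075,0],[0.67,0,0,-0.09,0],[0.67,0,0,-0.09,0]],
])

```text
clock: 4.4
ee_pos: [434.0, 373.4, 272.4]
tcp_rot: [-0.002, 0.997, -0.076, 0.003]
force: [0.9, 1.2, -0.9]
finger_gap: 0.67
gripper_force: 6.4
```

```bash
python3 - <<'E'
from h import *
im=snap("side","b");a=im[230:360,190:370]
t=snap("top","b");b=t[190:270,190:250]
cv2.imwrite("pics/ab.png",np.hstack([cv2.resize(a,(540,390),interpolation=2),np.pad(cv2.resize(b,(258,344),interpolation=2),((0,46),(0,0),(0,0)))])[:,:,::-1])
E
```

```text
(no output)
```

View pics/ab.png

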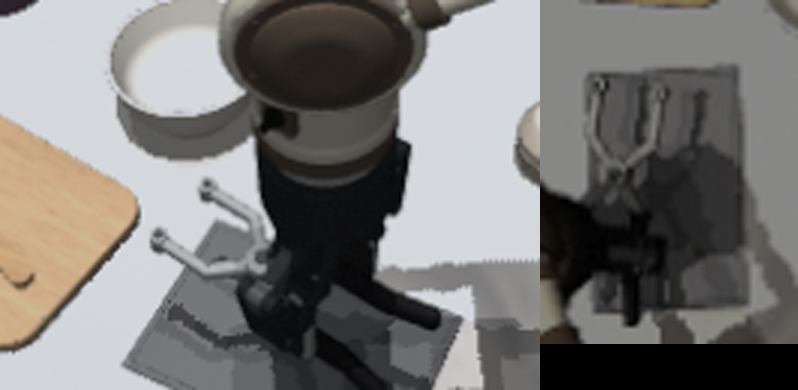

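Lifted and held; bosses at side (259.3,292.3), (243.3,310) and top (203.7,209.8), (217.7,211.4). I'll triangulate the jaw point in the tool frame and measure the ears.

Add to h.py:
```python
def tri(ut,us):
    """3D point from top and side pixel, and the miss distance"""
    A=[];o=[]
    for n,uv in(("top",ut),("side",us)):
        a,b=cast(n,uv,0)[0],cast(n,uv,100)[0];d=(b-a)/np.linalg.norm(b-a);A.append(d);o.append(a)
    k=np.linalg.lstsq(np.c_[A[0],-A[1]],o[1]-o[0],rcond=None)[0]
    p,q=o[0]+k[0]*A[0],o[1]+k[1]*A[1];return (p+q)/2,np.linalg.norm(p-q)
```

Run:
```python
from h import *
a,b=tri((203.3,209.4),(259,292)),tri((217.3,211),(243,309.7))
print(a,b,np.linalg.norm(a[0]-b[0]))
a,b=tri((203.3,209.4),(243,309.7)),tri((217.3,211),(259,292))
print(a,b,np.linalg.norm(a[0]-b[0]));m=(a[0]+b[0])/2
s=env.state();w,x,y,z=s["tcp_rot"];M=R.from_quat([x,y,z,w]).as_matrix();print("jaw in tool",(M.T@(m-s["ee_pos"])).round(1),"tool yaw",np.arctan2(M[1,0],M[0,0]))
for n,p in(("top",[(203.3,209.4),(217.3,211)]),("side",[(243,309.7),(259,292)])):
    w=cast(n,p,111);j=w.mean(0);d=M.T@(j-s["ee_pos"]);v=w[0]-w[1];print(n,w.round(1).tolist(),d.round(1),"yaw from jaws",np.arctan2(-v[0],v[1]))
# crock ears crops
t=cv2.imread("pics/topb.png");sd=cv2.imread("pics/sideb.png")
a=cv2.resize(t[178:200,305:335],None,fx=13,fy=13,interpolation=2);b=cv2.resize(sd[175:205,288:320],None,fx=12,fy=12,interpolation=2)
a=np.pad(a,((0,max(0,b.shape[0]-a.shape[0])),(0,0),(0,0)));cv2.imwrite("pics/ears.png",np.hstack([a,b])); print(a.shape,b.shape)
```

```text
(array([539.88249432, 359.23133935, 150.38030132]), np.float64(21.86247771781617)) (array([563.10299098, 351.63798534,  59.75173416]), np.float64(27.858153935164488)) 93.86366536738213
(array([554.43891615, 379.19021695, 105.66745519]), np.float64(1.7935106704918684)) (array([547.73758415, 331.40586903, 107.40750026]), np.float64(1.6913752029730755)) 48.283325420589556
jaw in tool [119.4  -0.7 162. ] tool yaw -0.15219071743584017
top [[553.2, 377.0, 111.0], [546.7, 330.0, 111.0]] [118.5   1.2 157.5] yaw from jaws -0.13736269855461877
side [[552.8, 382.2, 111.0], [546.9, 333.7, 111.0]] [117.8  -3.1 157.5] yaw from jaws -0.12150085651363993
(360, 390, 3) (360, 384, 3)
```

View pics/ears.png

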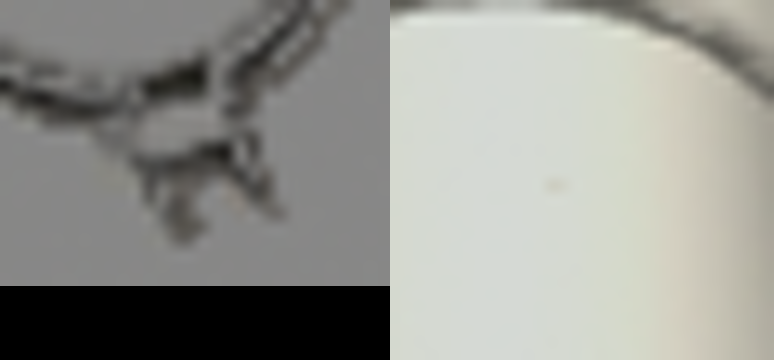

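Top-view ear tips are at about (318.6,195.8) and (325.7,193.8). The side view is blocked by the arm for now, so I'll check the crock axis several ways.

Run:
```python
from h import *
e=cast("top",[(318.6,195.8),(325.7,193.8)],90);m=e.mean(0);c=np.array([687.5,12.])
print("ears",e.round(1).tolist(),"dist",np.linalg.norm(e[0]-e[1]).round(1),"mid r",np.hypot(*(m[:2]-c)).round(1),"yaw",np.arctan2(*(c-m[:2])[::-1]).round(3))
h=cast("top",(307.9,149.5),85)[0][:2];print("hinge",h.round(1),"r",np.hypot(*(h-c)).round(1),"yaw c->h",np.arctan2(*(h-c)[::-1]).round(3),"m->h",np.arctan2(*(h-m[:2])[::-1]).round(3))
for y in(.2,.23,.26,.29):
    d=np.array([np.cos(y),np.sin(y)]);n=np.array([-d[1],d[0]])
    P=[np.r_[c-93*d+k*n*13,90] for k in(1,-1)]+[np.r_[c-93*d+k*n*13,90] for k in(0,)]
    print(y,proj("top",P).round(1).tolist())
# orange bar, weighted with strict orange on fresh top image (same scene)
im=cv2.cvtColor(cv2.imread("pics/top0.png"),cv2.COLOR_BGR2RGB).astype(float)[150:185,300:330]
wt=np.clip(im[...,0]-im[...,2]-15,0,None);v,u=np.nonzero(wt>0);ww=wt[v,u];w=cast("top",np.c_[u+300.,v+150.],118)[:,:2]
cc=np.average(w,axis=0,weights=ww);V=np.linalg.eigh(np.cov((w-cc).T,aweights=ww))[1][:,1];print("bar top",cc.round(1),np.arctan(V[1]/V[0]).round(3),len(u))
im=cv2.cvtColor(cv2.imread("pics/side0.png"),cv2.COLOR_BGR2RGB).astype(float)[168:190,258:300]
wt=np.clip(im[...,0]-im[...,2]-40,0,None);v,u=np.nonzero(wt>0);print("side bar px",np.average(np.c_[u+258,v+168],axis=0,weights=wt[v,u]).round(2), len(u))
# bar ends in side
us=np.c_[u+258.,v+168.];l=us[u<np.quantile(u,.12)].mean(0);r=us[u>np.quantile(u,.88)].mean(0);L=cast("side",[l,r],111);print(L.round(1).tolist(),np.arctan2(*(L[1]-L[0])[:2][::-1]))
```

```text
ears [[590.1, -4.8, 90.0], [596.2, -28.7, 90.0]] dist 24.6 mid r 98.6 yaw 0.296
hinge [749.9  27.5] r 64.3 yaw c->h 0.244 m->h 0.275
0.2 [[315.3, 194.8], [322.8, 193.1], [319.0, 193.9]]
0.23 [[316.1, 194.7], [323.6, 192.7], [319.9, 193.7]]
0.26 [[316.9, 194.6], [324.4, 192.4], [320.7, 193.5]]
0.29 [[317.8, 194.5], [325.2, 192.1], [321.5, 193.3]]
bar top [686.3  10.9] 0.268 99
side bar px [278.02 178.27] 120
[[716.5, 14.2, 111.0], [666.4, -0.8, 111.0]] -2.8514596690131375
```

```bash
python3 -c "
from h import *
print(need((452,-55,272),.275))"
```

```text
([83.8, 419.7, -3.9], np.float64(-0.427), 'dist', 428)
```

steer_hand([
  [[0.67,0.002,0.015,-0.005,-0.1],[0.67,0.005,0.045,-0.01,-0.3],[0.67,0.01,0.08,-0.01,-0.55],[0.67,0.018,0.12,-0.01,-0.85],[0.67,0.028,0.16,-0.01,-1.15],[0.67,0.038,0.2,-0.01,-1.45],[0.67,0.048,0.24,-0.01,-1.75],[0.67,0.056,0.28,-0.01,-2],[0.67,0.062,0.32,-0.01,-2.135],[0.67,0.068,0.35,-0.01,-2.135]],
])

```text
clock: 5.33
ee_pos: [445.7, 13.8, 276.4]
tcp_rot: [-0.0, 0.991, 0.137, -0.001]
force: [0.6, 0.9, -0.8]
finger_gap: 0.67
gripper_force: 6.5
```

```bash
python3 -c "
from h import *
print(need((452,-55,255),.275))"
```

```text
([-12.6, 68.0, 21.4], np.float64(-0.0), 'dist', 72)
```

To row units: 68 mm is 0.068, 66 mm is 0.066.

steer_hand([
  [[0.67,-0.004,0.02,0.003,0],[0.67,-0.008,0.045,0.01,0],[0.67,-0.012,0.06,0.017,0],[0.67,-0.012,0.066,0.021,0],[0.67,-0.012,0.068,0.021,0],[0.67,-0.012,0.068,0.021,0],[0.67,-0.012,0.068,0.021,0]],
])

```text
clock: 5.92
ee_pos: [453.6, -51.6, 256.5]
tcp_rot: [-0.0, 0.991, 0.137, -0.0]
force: [0.4, -0.2, -1.2]
finger_gap: 0.672
gripper_force: 6.4
```

Run:
```python
from h import *
t=snap("top","c");s=snap("side","c")
print(proj("top",[(566,-21,84),(610,-10,84)]).round(0).tolist(),proj("side",[(566,-21,84),(610,-10,84)]).round(0).tolist())
a=cv2.resize(t[175:223,290:340],None,fx=8,fy=8,interpolation=2);b=cv2.resize(s[165:213,285:335],None,fx=8,fy=8,interpolation=2)
cv2.imwrite("pics/so.png",np.hstack([a,b])[:,:,::-1])
```

```text
[[324.0, 203.0], [320.0, 190.0]] [[325.0, 194.0], [308.0, 192.0]]
```

View pics/so.png

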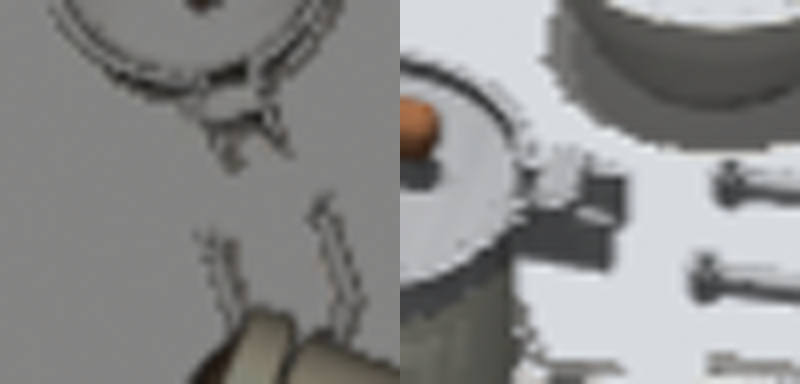

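Top view: bosses at (316,204.7) and (330.2,200.4), ear tips at (319.4,195.6) and (326,194). Side view: bosses at (325.8,186.3) and (322.9,197.4), ear end edges at about (313,187–193) and (311.3,193–198.5).

Run:
```python
from h import *
T=lambda x,y:(x/8+290-.45,y/8+175-.45)
S=lambda x,y:((x-400)/8+285-.45,y/8+165-.45)
s=env.state();w,x,y,z=s["tcp_rot"];M=R.from_quat([x,y,z,w]).as_matrix()
def tl(p):return (np.atleast_2d(p)-s["ee_pos"])@M
def show(n,p):print(n,np.round(p,1).tolist())
show("top jaws tool",tl(cast("top",[T(208,238),T(322,203)],95)))
show("top ears tool z90",tl(cast("top",[T(235,165),T(288,152)],90)))
show("side jaws tool",tl(cast("side",[S(706,262),S(730,172)],95)))
show("side ears top z96 (L,R)",tl(cast("side",[S(612,227),S(627,177)],96)))
show("side ears bot z72",tl(cast("side",[S(611,270),S(626,226)],72)))
for a,b in((T(208,238),S(706,262)),(T(322,203),S(730,172))):print("tri jaw",[np.round(v,1) for v in tri(a,b)])
c=np.array([687,11.5])
for Y in(.25,.275,.3):
  d=np.array([np.cos(Y),np.sin(Y)]);n=np.array([-d[1],d[0]])
  P=[np.r_[c-93*d+k*n*11.5,zz] for k in(1,-1) for zz in(96,72)]
  q=proj("side",P);print(Y,"pred L top,bot R top,bot crop",((q+.45-[285,165])*8+[400,0]).round(0).tolist())
  q=proj("top",P);print("   top crop",((q+.45-[290,175])*8).round(0).tolist())
```

```text
top jaws tool [[119.4, -25.9, 161.9], [119.1, 23.5, 161.9]]
top ears tool z90 [[145.6, -6.1, 166.9], [144.2, 16.6, 166.9]]
side jaws tool [[119.2, -24.3, 161.9], [118.8, 21.3, 161.9]]
side ears top z96 (L,R) [[151.6, -14.1, 160.9], [151.4, 11.4, 160.9]]
side ears bot z72 [[153.1, -8.2, 184.9], [152.3, 14.5, 184.9]]
tri jaw [array([561.3,   5.9,  96.4]), np.float64(0.2)]
tri jaw [array([574.9, -41.7,  93.1]), np.float64(0.2)]
0.25 pred L top,bot R top,bot crop [[622.0, 222.0], [622.0, 277.0], [637.0, 177.0], [636.0, 232.0]]
   top crop [[221.0, 159.0], [222.0, 166.0], [275.0, 144.0], [275.0, 151.0]]
0.275 pred L top,bot R top,bot crop [[624.0, 217.0], [624.0, 273.0], [637.0, 172.0], [637.0, 228.0]]
   top crop [[227.0, 158.0], [228.0, 165.0], [280.0, 142.0], [280.0, 149.0]]
0.3 pred L top,bot R top,bot crop [[626.0, 213.0], [626.0, 268.0], [637.0, 168.0], [637.0, 223.0]]
   top crop [[232.0, 157.0], [233.0, 164.0], [285.0, 140.0], [285.0, 146.0]]
```

steer_hand([
  [[0.68,0,0.002,0.002,-0.05],[0.68,0.002,0.0045,0.004,-0.05],[0.68,0.006,0.0055,0.005,-0.05],[0.68,0.012,0.0055,0.005,-0.05],[0.68,0.018,0.0055,0.005,-0.05],[0.68,0.022,0.0055,0.005,-0.05],[0.68,0.024,0.0055,0.005,-0.05],[0.68,0.024,0.0055,0.005,-0.05]],
])

```text
clock: 6.68
ee_pos: [478.8, -51.1, 251.8]
tcp_rot: [0.0, 0.99, 0.142, 0.0]
force: [-0.1, 0.0, -1.4]
finger_gap: 0.68
gripper_force: 6.2
```

Run:
```python
from h import *
t=snap("top","d");s=snap("side","d")
a=cv2.resize(t[175:223,290:340],None,fx=8,fy=8,interpolation=2);b=cv2.resize(s[165:213,285:335],None,fx=8,fy=8,interpolation=2)
cv2.imwrite("pics/sp.png",np.hstack([a,b])[:,:,::-1])
```

```text
(no output)
```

View pics/sp.png

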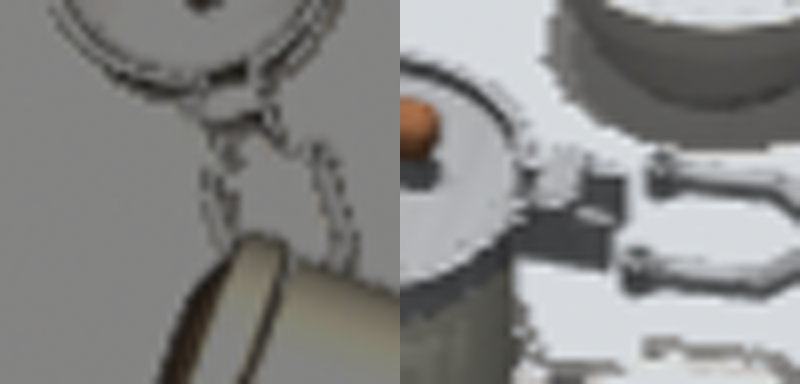

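Run:
```python
from h import *
T=lambda x,y:(x/8+290-.45,y/8+175-.45)
S=lambda x,y:((x-400)/8+285-.45,y/8+165-.45)
s=env.state();w,x,y,z=s["tcp_rot"];M=R.from_quat([x,y,z,w]).as_matrix()
def tl(p):return ((np.atleast_2d(p)-s["ee_pos"])@M).round(1).tolist()
for a,b in((T(208,172),S(636,255)),(T(323,148),S(662,163))):
    p,e=tri(a,b);print("tri jaw",p.round(1),e.round(1),tl(p))
print("top jaws",tl(cast("top",[T(208,172),T(323,148)],91)))
print("side jaws",tl(cast("side",[S(636,255),S(662,163)],91)))
print("top ears z78",tl(cast("top",[T(235,165),T(287,151)],78)))
print("side ear faces z84",tl(cast("side",[S(612,249),S(627,202)],84)))
```

```text
tri jaw [588.2   4.8  88.4] 3.2 [[121.3, -22.8, 163.2]]
tri jaw [599.3 -42.6  87.1] 1.4 [[118.6, 25.9, 164.5]]
top jaws [[122.6, -22.9, 160.6], [117.4, 25.8, 160.6]]
side jaws [[119.2, -25.8, 160.6], [118.5, 21.3, 160.6]]
top ears z78 [[123.4, -11.0, 173.6], [122.3, 11.6, 173.6]]
side ear faces z84 [[128.7, -16.4, 167.6], [127.9, 7.7, 167.6]]
```

To row units: 3 mm is 0.003, -0.3 mm is -0.0003.

steer_hand([
  [[0.68,0.003,-0.0003,0,0],[0.68,0.006,-0.0003,0,0],[0.68,0.009,-0.0003,0,0],[0.68,0.012,-0.0003,0,0],[0.68,0.012,-0.0003,0,0],[0.68,0.012,-0.0003,0,0]],
])

```text
clock: 7.28
ee_pos: [489.9, -47.5, 251.7]
tcp_rot: [0.0, 0.99, 0.142, 0.0]
force: [-0.6, 0.4, -1.9]
finger_gap: 0.68
gripper_force: 6.2
```

steer_hand([
  [[0.68,0.003,0,0,0],[0.68,0.006,0,0,0],[0.68,0.007,0,0,0],[0.68,0.007,0,0,0],[0.68,0.007,0,0,0]],
])

```text
clock: 7.7
ee_pos: [496.5, -45.6, 251.7]
tcp_rot: [-0.0, 0.99, 0.142, -0.0]
force: [0.2, -0.6, -1.4]
finger_gap: 0.68
gripper_force: 6.2
```

steer_hand([
  [[0.66,0,0,0,0],[0.64,0,0,0,0],[0.62,0,0,0,0],[0.61,0,0,0,0],[0.6,0,0,0,0],[0.6,0,0,0,0]],
], grip_n=60)

```text
clock: 8.2
ee_pos: [496.2, -45.4, 251.5]
tcp_rot: [-0.0, 0.99, 0.142, -0.0]
force: [-0.9, 1.4, -1.1]
finger_gap: 0.604
gripper_force: 10.8
```

steer_hand([
  [[0.59,0,0,0,0],[0.58,0,0,0,0],[0.57,0,0,0,0],[0.56,0,0,0,0],[0.56,0,0,0,0]],
], grip_n=60)

```text
clock: 8.62
ee_pos: [496.2, -45.7, 251.5]
tcp_rot: [-0.0, 0.99, 0.142, -0.001]
force: [-4.0, -1.6, -1.5]
finger_gap: 0.562
gripper_force: 17.4
```

steer_hand([
  [[0.55,0,0,0,0],[0.54,0,0,0,0],[0.53,0,0,0,0],[0.52,0,0,0,0],[0.51,0,0,0,0],[0.51,0,0,0,0]],
], grip_n=60)

```text
clock: 9.12
ee_pos: [496.4, -45.6, 251.7]
tcp_rot: [0.0, 0.99, 0.142, -0.0]
force: [-3.6, -0.6, -0.5]
finger_gap: 0.511
gripper_force: 19.1
```

steer_hand([
  [[0.5,0,0,0,0],[0.49,0,0,0,0],[0.48,0,0,0,0],[0.47,0,0,0,0],[0.47,0,0,0,0]],
], grip_n=60)

```text
clock: 9.53
ee_pos: [496.5, -45.6, 251.8]
tcp_rot: [0.0, 0.99, 0.142, 0.0]
force: [-3.2, -1.1, -1.4]
finger_gap: 0.473
gripper_force: 18.4
```

steer_hand([
  [[0.46,0,0,0,0],[0.45,0,0,0,0],[0.44,0,0,0,0],[0.44,0,0,0,0],[0.44,0,0,0,0]],
], grip_n=60)

```text
clock: 9.95
ee_pos: [496.4, -45.6, 251.7]
tcp_rot: [-0.0, 0.99, 0.142, -0.0]
force: [-3.7, -0.9, -1.8]
finger_gap: 0.443
gripper_force: 24.6
```

steer_hand([
  [[0.46,0,0,0,0],[0.48,0,0,0,0],[0.5,0,0,0,0],[0.52,0,0,0,0],[0.54,0,0,0,0],[0.56,0,0,0,0],[0.56,0,0,0,0]],
], grip_n=60)

```text
clock: 10.53
ee_pos: [496.6, -45.6, 251.8]
tcp_rot: [0.0, 0.99, 0.142, 0.0]
force: [-0.6, 0.7, -1.2]
finger_gap: 0.56
gripper_force: 9.8
```

steer_hand([
  [[0.58,0,0,0,0],[0.6,0,0,0,0],[0.62,0,0,0,0],[0.64,0,0,0,0],[0.66,0,0,0,0],[0.67,0,0,0,0],[0.67,0,0,0,0]],
], grip_n=60)

```text
clock: 11.12
ee_pos: [496.5, -45.6, 251.7]
tcp_rot: [0.0, 0.99, 0.142, 0.0]
force: [-1.1, -0.6, -2.7]
finger_gap: 0.671
gripper_force: 6.5
```

Run:
```python
from h import *
t=snap("top","e");s=snap("side","e")
```

```text
(no output)
```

Handle force at 0.56 opening is now 9.8 N, against 17.4 N while closing, so the clip no longer pushes back and the catch holds. I'll back out radially.

Units first: shifts go in m and turns go in units of 0.2 rad. So -30 mm is -0.03, -65 mm is -0.065.

steer_hand([
  [[0.67,-0.004,0,0,0],[0.67,-0.012,0,0,0],[0.67,-0.024,0,0,0],[0.67,-0.04,0,0,0],[0.67,-0.055,0,-0.005,0],[0.67,-0.065,0,-0.015,0],[0.67,-0.065,0,-0.03,0],[0.67,-0.065,0,-0.03,0]],
])

```text
clock: 11.88
ee_pos: [434.1, -64.4, 283.9]
tcp_rot: [0.001, 0.99, 0.142, 0.002]
force: [0.3, -0.3, -1.1]
finger_gap: 0.67
gripper_force: 6.5
```

Run:
```python
from h import *
s=snap("side","f");t=snap("top","f")
print(need((441.6,356,280),0.0))
# compare crock region with before: bar centroid in side image
for tag in("c","f"):
    im=cv2.cvtColor(cv2.imread(f"pics/side{tag}.png"),cv2.COLOR_BGR2RGB).astype(float)[168:190,258:300]
    wt=np.clip(im[...,0]-im[...,2]-40,0,None);v,u=np.nonzero(wt>0);print(tag,np.average(np.c_[u+258,v+168],axis=0,weights=wt[v,u]).round(2))
    g=cv2.cvtColor(cv2.imread(f"pics/side{tag}.png"),cv2.COLOR_BGR2GRAY);print(g[183:204,306:315])
```

```text
([125.2, -401.0, 1.7], np.float64(0.285), 'dist', 420)
c [277.99 178.31]
[[182 198 214 216 218 218 218 218 218]
 [175 184 150 187 216 215 217 218 218]
 [176 171 138 168 186 180 203 216 217]
 [181 133 104 149 168 179 188 191 208]
 [177 124  70  71  71  72  72 149 203]
 [154 105  74  72  72  72  71 148 203]
 [159 107  66  71  70  68  68 148 204]
 [ 78  78  79  78  73  68  68 147 204]
 [ 75 136 156 135 106  80  70 147 203]
 [ 70  92 116 136 150 122  83 151 205]
 [ 70  71  72  72  68  89 126 193 218]
 [ 66  67  69  71  68 119 194 218 218]
 [ 65  68  69  69  69 119 194 218 218]
 [ 66  68  69  69  69 120 193 218 218]
 [ 78  74  73  71  70 123 194 218 218]
 [159 129 120 107  91 157 206 218 218]
 [218 218 218 218 193 203 218 218 218]
 [218 218 218 218 218 218 218 218 218]
 [218 218 218 218 218 218 218 218 218]
 [218 218 218 218 218 218 218 218 218]
 [218 218 218 218 218 218 218 218 218]]
f [276.52 177.98]
[[155 194 218 218 218 218 218 218 218]
 [154 192 219 218 218 218 219 219 219]
 [143 188 216 216 216 217 219 218 219]
 [142 174 180 184 185 203 217 218 219]
 [117 121 147 157 173 167 199 219 219]
 [ 73  81  86  82  75 117 193 219 218]
 [137 161 156 148 112 120 193 218 219]
 [ 81  87 104 128 131 135 194 218 218]
 [ 70  72  73  73  69 118 194 219 219]
 [ 69  72  71  71  68 121 194 219 219]
 [ 67  70  70  70  69 154 206 218 218]
 [ 69  71  69  70  92 186 219 218 218]
 [ 77  75  73  71  95 187 218 219 219]
 [147 130 119 107 133 196 219 219 218]
 [218 218 219 219 219 218 219 219 218]
 [219 218 219 219 218 219 218 219 219]
 [219 219 218 218 219 219 218 219 218]
 [218 219 219 218 218 218 218 219 219]
 [218 219 218 219 218 219 218 219 218]
 [218 219 218 219 219 218 218 218 219]
 [219 218 218 219 218 218 219 218 219]]
```

The ear faces have moved together in the picture, so the ring is shut. The crock moved only about 3 mm. Now to the mat.

To row units: -40 mm is -0.04, -12 mm is -0.012, 0.285 rad is 1.425.

steer_hand([
  [[0.67,0.003,-0.012,0,0.1],[0.67,0.012,-0.04,0,0.25],[0.67,0.023,-0.075,0,0.45],[0.67,0.036,-0.115,0,0.65],[0.67,0.049,-0.155,0,0.85],[0.67,0.062,-0.195,0,1.05],[0.67,0.074,-0.235,0,1.25],[0.67,0.086,-0.275,0,1.425],[0.67,0.098,-0.315,0,1.425],[0.67,0.109,-0.35,0,1.425]],
], quiet=true)

```text
ok
```

steer_hand([
  [[0.67,0,-0.015,0,0],[0.67,0,-0.015,0,0],[0.67,0,-0.015,0,0]],
])

```text
clock: 13.07
ee_pos: [439.8, 318.2, 280.3]
tcp_rot: [0.001, 1.0, 0.001, -0.001]
force: [-0.1, 0.1, -2.0]
finger_gap: 0.666
gripper_force: 6.5
```

```bash
python3 -c "
from h import *
print(need((441.6,356,182),0.0))"
```

```text
([2.1, -38.0, 98.3], np.float64(0.002), 'dist', 105)
```

To row units: 99 mm is 0.099, 98 mm is 0.098.

steer_hand([
  [[0.67,0.001,-0.012,0.008,0],[0.67,0.002,-0.028,0.025,0],[0.67,0.002,-0.038,0.05,0],[0.67,0.002,-0.038,0.072,0],[0.67,0.002,-0.038,0.086,0],[0.67,0.002,-0.038,0.093,0],[0.67,0.002,-0.038,0.096,0],[0.67,0.002,-0.038,0.098,0],[0.67,0.002,-0.038,0.099,0],[0.67,0.002,-0.038,0.099,0]],
])

```text
clock: 13.9
ee_pos: [442.9, 355.6, 183.6]
tcp_rot: [-0.0, 1.0, -0.0, 0.001]
force: [-0.2, -0.3, -1.2]
finger_gap: 0.67
gripper_force: 6.5
```

```bash
python3 -c "
from h import *
print(need((441.6,356,180),0.0))"
```

```text
([-1.3, -0.4, 3.6], np.float64(-0.001), 'dist', 4)
```

To row units: 4 mm is 0.004, 3 mm is 0.003.

steer_hand([
  [[0.67,-0.001,0,0.001,0],[0.67,-0.001,0,0.002,0],[0.67,-0.001,0,0.003,0],[0.67,-0.001,0,0.004,0],[0.67,-0.001,0,0.004,0]],
])

```text
clock: 14.32
ee_pos: [441.7, 355.9, 179.7]
tcp_rot: [-0.0, 1.0, 0.0, 0.0]
force: [-1.6, -1.1, 5.3]
finger_gap: 0.671
gripper_force: 6.6
```

steer_hand([
  [[0.7,0,0,0,0],[0.75,0,0,0,0],[0.82,0,0,0,0],[0.9,0,0,0,0],[1,0,0,0,0],[1,0,0,0,0],[1,0,0,0,0]],
], grip_n=40)

```text
clock: 14.9
ee_pos: [441.4, 355.7, 178.7]
tcp_rot: [0.0, 1.0, -0.0, -0.0]
force: [-0.1, 0.1, -0.9]
finger_gap: 1.005
gripper_force: 0.0
```

steer_hand([
  [[1,0,0,-0.01,0],[1,0,0,-0.03,0],[1,0,0,-0.06,0],[1,0,0,-0.1,0],[1,0,0.04,-0.14,0],[1,0,0.08,-0.16,0],[1,0,0.12,-0.17,0],[1,0,0.16,-0.17,0],[1,0,0.2,-0.17,0],[1,0,0.24,-0.17,0]],
])

```text
clock: 15.73
ee_pos: [440.9, 124.8, 350.3]
tcp_rot: [0.0, 1.0, 0.0, 0.001]
force: [0.8, -0.7, -0.3]
finger_gap: 1.0
gripper_force: 0.0
```

Run:
```python
from h import *
t=snap("top","g");s=snap("side","g")
a=cv2.resize(t[200:270,195:245],None,fx=6,fy=6,interpolation=2);b=cv2.resize(s[300:390,230:345],None,fx=3.4,fy=3.4,interpolation=2);H=420
e=cv2.resize(s[165:235,248:320],None,fx=1.5,fy=1.5,interpolation=2)
P=lambda i:np.pad(i,((0,H-i.shape[0]),(0,0),(0,0)))
cv2.imwrite("pics/fin.png",np.hstack([P(a),P(b),P(e)])[:,:,::-1])
```

```text
(no output)
```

View pics/fin.png

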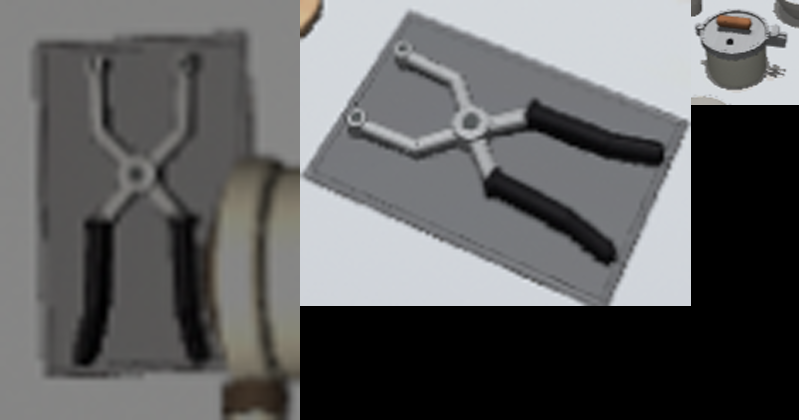

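Pliers lie flat and central on the mat, with pivot at side (280,335.9); the ring's ears stand together in the right inset. Now I'll locate the crock again.

Add to h.py:
```python
def bar():
    out=[]
    for n,(x,y,w,h),z in(("top",(230,130,260,150),112),("side",(258,140,170,60),112)):
        im=env.camera(n)[y:y+h,x:x+w].astype(float);hsv=cv2.cvtColor(im.astype(np.uint8),cv2.COLOR_RGB2HSV)
        m=((im[...,0]-im[...,2]>(30 if n=="top" else 50))&(hsv[...,0]<11)).astype(np.uint8)
        N,L,S,C=cv2.connectedComponentsWithStats(m);i=1+np.argmax(S[1:,4]);v,u=np.nonzero(L==i)
        ww=cast(n,np.c_[u+x,v+y].astype(float),z)[:,:2];c=ww.mean(0);V=np.linalg.eigh(np.cov((ww-c).T))[1][:,1]
        print(n,"bar",len(u),"px",(C[i]+[x,y]).round(1),c.round(1),"yaw",np.arctan(V[1]/V[0]).round(3))
```

Run:
```python
from h import *
bar()
p=cast("side",(230+170/3.4-.4,300+122/3.4-.4),21)[0];j=cast("side",[(230+103/3.4-.4,300+48/3.4-.4),(230+56/3.4-.4,300+118/3.4-.4)],19).mean(0);d=(j-p)[:2]/np.linalg.norm((j-p)[:2]);print("side mid",(p[:2]-22*d).round(1),d)
p=cast("top",(195+137/6-.4,200+173/6-.4),21)[0];j=cast("top",[(195+97/6-.4,200+66/6-.4),(195+190/6-.4,200+64/6-.4)],19).mean(0);d=(j-p)[:2]/np.linalg.norm((j-p)[:2]);print("top mid",(p[:2]-22*d).round(1),d)
```

```text
Traceback (most recent call last):
  File "h.py", line 35, in bar
    N,L,S,C=cv2.connectedComponentsWithStats(m);i=1+np.argmax(S[1:,4]);v,u=np.nonzero(L==i)
                                                    ~~~~~~~~~^^^^^^^^^
ValueError: attempt to get argmax of an empty sequence
```

Run:
```python
import re
s=open("h.py").read()
s=s.replace('def bar():','def bar(tw=(295,145,40,45),sw=(255,165,50,30)):').replace('("top",(230,130,260,150),112),("side",(258,140,170,60),112)','("top",tw,115),("side",sw,112)').replace('(30 if n=="top" else 50))&(hsv[...,0]<11)','(25 if n=="top" else 45))&(hsv[...,0]<14)').replace(';i=1+np.argmax',';print(n,N)\n        if N<2: continue\n        i=1+np.argmax')
open("h.py","w").write(s)
from h import *
bar()
p=cast("side",(230+170/3.4-.4,300+122/3.4-.4),21)[0];j=cast("side",[(230+103/3.4-.4,300+48/3.4-.4),(230+56/3.4-.4,300+118/3.4-.4)],19).mean(0);d=(j-p)[:2]/np.linalg.norm((j-p)[:2]);print("side mid",(p[:2]-22*d).round(1),d)
p=cast("top",(195+137/6-.4,200+173/6-.4),21)[0];j=cast("top",[(195+97/6-.4,200+66/6-.4),(195+190/6-.4,200+64/6-.4)],19).mean(0);d=(j-p)[:2]/np.linalg.norm((j-p)[:2]);print("top mid",(p[:2]-22*d).round(1),d)
```

```text
top 2
top bar 93 px [312.7 164.7] [691.1  11.7] yaw 0.283
side 2
side bar 108 px [276.4 178.3] [695.1   7.7] yaw 0.265
side mid [471.1 355.7] [ 0.99999558 -0.00297216]
top mid [470.  356.8] [ 0.99864984 -0.05194715]
```

```bash
python3 -c "
from h import *
print(need((690.5,12,320),.275))"
```

```text
([249.3, 114.2, 29.3], np.float64(-0.276), 'dist', 276)
```

steer_hand([
  [[1,0.015,0.01,-0.005,-0.15],[1,0.045,0.025,-0.005,-0.4],[1,0.08,0.04,-0.005,-0.6],[1,0.115,0.055,-0.005,-0.8],[1,0.15,0.07,0,-1],[1,0.185,0.085,0.005,-1.2],[1,0.215,0.098,0.01,-1.375],[1,0.238,0.108,0.015,-1.375],[1,0.249,0.113,0.015,-1.375],[1,0.249,0.113,0.015,-1.375]],
])

```text
clock: 16.82
ee_pos: [692.0, 14.3, 332.3]
tcp_rot: [-0.0, 0.99, 0.138, -0.0]
force: [0.2, 0.7, -0.1]
finger_gap: 0.999
gripper_force: 0.0
```

Run:
```python
from h import *
print(need((690.5,12,274),.275));bar()
```

```text
([-2.0, 1.8, 58.3], np.float64(0.001), 'dist', 58)
top 2
top bar 26 px [314.3 169.1] [676.3   6.8] yaw 0.179
side 1
```

To row units: 10 mm is 0.01, -2 mm is -0.002.

steer_hand([
  [[1,-0.001,0.001,0.01,0],[1,-0.002,0.002,0.022,0],[1,-0.002,0.002,0.035,0],[0.8,-0.002,0.002,0.046,0],[0.6,-0.002,0.002,0.053,0],[0.5,-0.002,0.002,0.055,0],[0.4,-0.002,0.002,0.056,0],[0.4,-0.002,0.002,0.056,0]],
], grip_n=30)

```text
clock: 17.58
ee_pos: [689.0, 10.8, 277.7]
tcp_rot: [0.0, 0.991, 0.137, 0.0]
force: [1.1, -0.3, -0.1]
finger_gap: 0.4
gripper_force: 0.0
```

steer_hand([
  [[0.34,0,0,0,0],[0.3,0,0,0,0],[0.26,0,0,0,0],[0.22,0,0,0,0],[0.18,0,0,0,0],[0.14,0,0,0,0],[0.1,0,0,0,0],[0.1,0,0,0,0]],
], grip_n=40)

```text
clock: 18.25
ee_pos: [689.1, 10.7, 278.3]
tcp_rot: [0.0, 0.991, 0.137, 0.0]
force: [-0.5, -1.2, 2.4]
finger_gap: 0.195
gripper_force: 41.3
```

To row units: 20 mm is 0.02, -15 mm is -0.015.

steer_hand([
  [[0.1,-0.005,0.002,0.0003,0],[0.1,-0.015,0.006,0.0003,0],[0.1,-0.031,0.012,0.0003,0],[0.1,-0.051,0.02,0.0003,0],[0.1,-0.075,0.03,0.0003,0],[0.1,-0.1,0.04,0.0003,0],[0.1,-0.125,0.05,0.0003,0],[0.1,-0.148,0.059,0.0003,0],[0.1,-0.168,0.066,0.0003,0],[0.1,-0.18,0.071,0.0003,0]],
], grip_n=60)

```text
clock: 19.08
ee_pos: [534.3, -106.9, 278.4]
tcp_rot: [0.0, 0.991, 0.136, 0.002]
force: [4.7, -0.2, 0.4]
finger_gap: 0.191
gripper_force: 60.0
```

```bash
python3 -c "
from h import *
print(need((446,-319.5,278.3),.275));print(env.state()['torque'])"
```

```text
([-142.4, 180.9, -0.3], np.float64(-0.002), 'dist', 230)
[ 0.10804135 -0.61926063 -0.08878331]
```

steer_hand([
  [[0.1,-0.004,0.005,0.0003,0],[0.1,-0.012,0.015,0.0003,0],[0.1,-0.024,0.031,0.0003,0],[0.1,-0.039,0.05,0.0003,0],[0.1,-0.055,0.07,0.0003,0],[0.1,-0.071,0.091,0.0003,0],[0.1,-0.087,0.111,0.0003,0],[0.1,-0.103,0.131,0.0003,0],[0.1,-0.117,0.149,0.0003,0],[0.1,-0.126,0.161,0.0003,0]],
], grip_n=60)

```text
clock: 19.92
ee_pos: [457.3, -296.5, 278.3]
tcp_rot: [-0.0, 0.991, 0.136, 0.001]
force: [2.4, 10.9, 20.8]
finger_gap: 0.195
gripper_force: 63.0
```

steer_hand([
  [[0.1,-0.005,0.007,0.0002,0],[0.1,-0.008,0.011,0.0002,0],[0.1,-0.008,0.011,0.0002,0],[0.1,-0.008,0.011,0.0002,0]],
])

```text
clock: 20.25
ee_pos: [453.0, -308.7, 278.3]
tcp_rot: [0.001, 0.991, 0.137, 0.001]
force: [-0.2, 1.4, 9.2]
finger_gap: 0.192
gripper_force: 61.2
```

Run:
```python
from h import *
print(need((446,-319.5,278.3),.275))
snap("side","h");snap("top","h")
bar((380,195,60,70),(360,110,80,60))
```

```text
([-9.7, 8.4, -0.0], np.float64(-0.001), 'dist', 13)
top 2
top bar 14 px [410.3 227.1] [ 476.9 -299.9] yaw -0.547
side 1
```

steer_hand([
  [[0.1,-0.003,0.002,-0.0003,0],[0.1,-0.006,0.005,-0.0003,0],[0.1,-0.009,0.0075,-0.0003,0],[0.1,-0.01,0.0085,-0.0003,0],[0.1,-0.01,0.0085,-0.0003,0]],
])

```text
clock: 20.87
ee_pos: [446.1, -318.7, 278.3]
tcp_rot: [-0.0, 0.991, 0.137, 0.002]
force: [4.0, 5.0, 8.5]
finger_gap: 0.191
gripper_force: 61.2
```

```bash
python3 -c "
from h import *
print(need((446,-319.5,278.3),.275))"
```

```text
([-0.4, 0.8, 0.0], np.float64(-0.001), 'dist', 1)
```

steer_hand([
  [[0.25,0,0,0,0],[0.4,0,0,0,0],[0.55,0,0,0,0],[0.7,0,0,0,0],[0.85,0,0,-0.003,0],[1,0,0,-0.012,0],[1,0,0,-0.03,0],[1,0,0,-0.06,0],[1,0,0,-0.09,0],[1,0,0,-0.1,0]],
])

```text
clock: 21.7
ee_pos: [446.0, -319.9, 383.0]
tcp_rot: [0.004, 0.991, 0.137, 0.002]
force: [0.1, -0.3, 0.6]
finger_gap: 1.002
gripper_force: 0.0
```

steer_hand([
  [[1,-0.01,-0.02,0,0],[1,-0.02,-0.055,0,0],[1,-0.03,-0.095,0,0],[1,-0.04,-0.135,0,0],[1,-0.05,-0.175,0,0],[1,-0.06,-0.215,0,0],[1,-0.07,-0.255,0,0],[1,-0.07,-0.285,0,0],[1,-0.07,-0.3,0,0],[1,-0.07,-0.3,0,0]],
])

```text
clock: 22.53
ee_pos: [295.6, -47.3, 377.0]
tcp_rot: [0.0, 0.99, 0.139, 0.001]
force: [0.7, 0.0, -0.2]
finger_gap: 1.0
gripper_force: 0.0
```

```bash
python3 - <<'E'
from h import *
snap("side","i");snap("top","i")
bar((385,205,50,60),(360,110,80,60))
E
```

```text
top 4
top bar 101 px [415.6 235.5] [ 449.3 -316. ] yaw 0.292
side 2
side bar 78 px [402.7 138.8] [ 452.3 -323.3] yaw 0.286
```

Run:
```python
from h import *
from scipy.optimize import least_squares
for n,box in(("side",(360,140,90,70)),("top",(380,205,60,65))):
    im=cv2.cvtColor(cv2.imread(f"pics/{n}i.png"),cv2.COLOR_BGR2RGB);x,y,w,h=box;c=im[y:y+h,x:x+w]
    hsv=cv2.cvtColor(c,cv2.COLOR_RGB2HSV);m=cv2.inRange(hsv,(8,70,40),(28,255,255))
    v,u=np.nonzero(m);p=cast(n,np.c_[u+x,v+y].astype(float),2)[:,:2];q=p-[446,-319.5];r=np.hypot(*q.T);a=np.degrees(np.arctan2(q[:,1],q[:,0]))
    I=[];O=[]
    for k in range(-180,180,15):
        s=(a>=k)&(a<k+15)&(r<85)&(r>35)
        if s.sum()>3:
            print(n,k,s.sum(),r[s].min().round(),r[s].max().round(),end=" | ");I.append(p[s][r[s].argmin()]);O.append(p[s][r[s].argmax()])
    print()
    for nm,P in(("outer",O),("inner",I)):
        f=least_squares(lambda t:np.hypot(*(np.array(P)-t[:2]).T)-t[2],[446,-319,65],loss="soft_l1");print(n,nm,f.x.round(1),np.abs(f.fun).mean().round(1))
```

```text
side -180 26 47.0 73.0 | side -165 24 49.0 73.0 | side -150 18 55.0 73.0 | side -135 8 62.0 74.0 | side -15 12 65.0 76.0 | side 0 15 61.0 74.0 | side 15 20 57.0 74.0 | side 30 19 57.0 74.0 | side 45 22 57.0 74.0 | side 60 21 55.0 74.0 | side 75 23 55.0 73.0 | side 90 24 52.0 72.0 | side 105 23 54.0 73.0 | side 120 25 49.0 72.0 | side 135 26 48.0 73.0 | side 150 28 48.0 72.0 | side 165 27 46.0 73.0 | 
side outer [ 447.3 -320.5   73.9] 0.4
side inner [ 452.8 -323.3   56.2] 2.0
top -180 18 61.0 75.0 | top -165 4 68.0 73.0 | top -135 8 37.0 45.0 | top -120 8 36.0 44.0 | top -45 4 36.0 41.0 | top -15 5 70.0 73.0 | top 0 6 64.0 72.0 | top 15 19 60.0 73.0 | top 30 23 56.0 73.0 | top 45 26 56.0 73.0 | top 60 26 55.0 74.0 | top 75 26 56.0 72.0 | top 90 25 54.0 73.0 | top 105 29 53.0 74.0 | top 120 29 54.0 74.0 | top 135 29 54.0 74.0 | top 150 29 54.0 74.0 | top 165 22 58.0 73.0 | 
top outer [ 445.3 -316.2   71.4] 5.2
top inner [ 447.8 -318.8   54.7] 6.3
```

Bar and foot measurements agree that the crock stands about 4 mm too far in +x. I'll regrasp and nudge it.

steer_hand([
  [[1,0.005,0.02,0,0],[1,0.015,0.055,0,0],[1,0.025,0.095,0,0],[1,0.035,0.135,0,0],[1,0.045,0.175,0,0],[1,0.055,0.215,0,0],[1,0.065,0.255,0,0],[1,0.07,0.285,0,0],[1,0.07,0.3,0,0],[1,0.07,0.3,0,0]],
], quiet=true)

```text
ok
```

steer_hand([
  [[1,0,0,0,0],[1,0,0,0,0]],
])

```text
clock: 23.73
ee_pos: [444.9, -319.2, 376.4]
tcp_rot: [-0.001, 0.991, 0.137, -0.0]
force: [0.3, 0.7, 0.2]
finger_gap: 1.003
gripper_force: 0.0
```

```bash
python3 -c "
from h import *
print(need((446,-318.7,278.5),.275))"
```

```text
([1.3, -0.0, 97.9], np.float64(-0.001), 'dist', 98)
```

To row units: 97.5 mm is 0.0975, 94 mm is 0.094.

steer_hand([
  [[1,0.001,0,0.015,0],[1,0.001,0,0.04,0],[1,0.001,0,0.065,0],[0.8,0.001,0,0.084,0],[0.6,0.001,0,0.094,0],[0.4,0.001,0,0.0975,0],[0.4,0.001,0,0.0975,0],[0.3,0.001,0,0.0975,0],[0.2,0.001,0,0.0975,0],[0.1,0.001,0,0.0975,0]],
], grip_n=30)

```text
clock: 24.57
ee_pos: [446.7, -318.9, 281.2]
tcp_rot: [0.001, 0.991, 0.137, 0.001]
force: [-0.3, 3.9, 3.9]
finger_gap: 0.201
gripper_force: 30.4
```

steer_hand([
  [[0.1,0,0,0,0],[0.1,0,0,0,0],[0.1,0,0,0,0]],
], grip_n=40)

```text
clock: 24.82
ee_pos: [446.7, -318.9, 281.2]
tcp_rot: [0.001, 0.991, 0.137, 0.001]
force: [-0.3, 3.5, 6.7]
finger_gap: 0.194
gripper_force: 40.9
```

```bash
python3 -c "
from h import *
print(need((442,-320.2,278.2),.275))"
```

```text
([-4.9, -0.1, 3.0], np.float64(-0.0), 'dist', 6)
```

To row units: -4.9 mm is -0.0049, -4 mm is -0.004.

steer_hand([
  [[0.1,-0.001,0,0,0],[0.1,-0.0025,0,0,0],[0.1,-0.004,0,0,0],[0.1,-0.0049,0,0,0],[0.1,-0.0049,0,0,0],[0.1,-0.0049,0,0,0]],
], grip_n=40)

```text
clock: 25.32
ee_pos: [442.6, -320.5, 281.3]
tcp_rot: [0.001, 0.991, 0.137, 0.002]
force: [4.0, 3.0, 5.2]
finger_gap: 0.197
gripper_force: 40.7
```

steer_hand([
  [[0.25,0,0,0,0],[0.4,0,0,0,0],[0.55,0,0,0,0],[0.7,0,0,0,0],[0.85,0,0,-0.003,0],[1,0,0,-0.012,0],[1,0,0,-0.03,0],[1,0,0,-0.06,0],[1,0,0,-0.09,0],[1,0,0,-0.1,0]],
])

```text
clock: 26.15
ee_pos: [442.3, -321.0, 385.5]
tcp_rot: [0.004, 0.991, 0.137, 0.002]
force: [-0.3, -1.9, 1.3]
finger_gap: 0.996
gripper_force: 0.0
```

steer_hand([
  [[1,-0.01,-0.02,0,0],[1,-0.02,-0.055,0,0],[1,-0.03,-0.095,0,0],[1,-0.04,-0.135,0,0],[1,-0.05,-0.175,0,0],[1,-0.06,-0.215,0,0],[1,-0.07,-0.255,0,0],[1,-0.07,-0.285,0,0],[1,-0.07,-0.3,0,0],[1,-0.07,-0.3,0,0]],
], quiet=true)

```text
ok
```

```bash
python3 - <<'E'
from h import *
bar((385,205,50,60),(360,110,80,60))
n,(x,y,w,h)="side",(360,140,90,70)
im=snap(n,"j");c=im[y:y+h,x:x+w]
v,u=np.nonzero(cv2.inRange(cv2.cvtColor(c,cv2.COLOR_RGB2HSV),(8,70,40),(28,255,255)));p=cast(n,np.c_[u+x,v+y].astype(float),2)[:,:2];q=p-[446.8,-320];r=np.hypot(*q.T);a=np.degrees(np.arctan2(q[:,1],q[:,0]))
for k in range(-180,180,15):
    s=(a>=k)&(a<k+15)&(r<85)&(r>35)
    if s.sum()>3:print(k,r[s].min().round(),r[s].max().round(),end=" | ")
g=cv2.cvtColor(im,cv2.COLOR_RGB2GRAY)
E
```

```text
top 2
top bar 99 px [416.5 236.5] [ 446.  -318.7] yaw 0.279
side 2
side bar 81 px [403.6 138.6] [ 450.2 -325.6] yaw 0.256
-180 50.0 74.0 | -165 53.0 73.0 | -150 59.0 73.0 | -30 68.0 75.0 | -15 59.0 75.0 | 0 58.0 73.0 | 15 54.0 73.0 | 30 52.0 74.0 | 45 51.0 74.0 | 60 52.0 74.0 | 75 52.0 74.0 | 90 51.0 73.0 | 105 50.0 74.0 | 120 50.0 74.0 | 135 51.0 73.0 | 150 50.0 73.0 | 165 50.0 74.0 |
```

The cork visible around the foot is an even 50–52 mm inner radius, so the crock is centred, and the arm is clear. Handing in.

```bash
python3 -c "
from rig import env
print(env.sign_off())"
```

```text
the job is handed in; nothing more can be done
None
```

I handed the job in at about 27 s: the ring is shut by the pliers (judged by the drop in handle force and the ears closing up in the picture, not rechecked after the slide), the pliers lie flat within about 2 mm of the mat's centre, and the crock stands within about 2 mm of the trivet's centre, though it shifted about 3 mm while I squeezed the ears.

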